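Empty the middle persimmon tray into the wash tub and restack

ROBOT

A 6-joint arm with a two-finger parallel gripper is mounted at the origin on the work surface. World frame = base frame: x ahead of the robot, y to its left, z up, the work surface at z = 0. Lengths are in m, angles in rad, forces in N, time in s.
With the tool pointing down it reaches from about 0.35 to 0.875 m from the base axis. Payload 4.2 kg.
Tool frame: the origin (TCP) lies midway between the tips of the shut fingers; the grasp point (between the pads) lies 19 mm behind it (tcp_to_grasp is the distance from the TCP to the grasp point, in m); z points along the fingers, y is the line along which they close (so a half turn about z gives the same grasp; the last joint's range is limited). The gripper opens to 85 mm and grips with 20 to 120 N. Pads are 22 mm wide; open, the fingers measure 114 mm over their backs; the gripper's body (76 mm by 85 mm) begins 54 mm behind the grasp point. The pads swing forward as they close: fully open they stand 13 mm farther back than shut.
Start: joints at [1.517, 0.385, 0.008, 0, -1.194, -0.259], TCP at [0.192, 0.595, 0.231] pointing down, gripper open.
Joint ranges: [-3.14, 3.14], [-1.21, 2.06], [-1.07, 1.41], [-3.16, 2.05], [-2.99, -0.16], [-3.1, 3.1]. Speed limits (rad/s): [2.79, 2.79, 3.14, 3.14, 3.14, 3.14].

INTERFACE

Orientations are given as a unit quaternion [w, x, y, z].
In Python, from station import * gives the robot as it stands.
- The arm moves only by the tool send_rows, never from a script. Its argument "targets" is a list of rows, each an object with "travel": the shift along the tool's x, y, z in cm, a list of three; "roll": the turn about the tool's z in rad. A call has 1 to 20 rows; each row is the pose to reach, as a shift and turn from the pose commanded when the call began, along the tool's axes at that moment; what a row does not reach only later rows make up. A row lasts 1/10 s, in which the tool goes at most 50 mm and 8.59 degrees, less where a joint would pass 70% of its speed; a pose out of reach is approached as far as the arm can. A call with a gripper value outside its range is refused whole. "jaw" is the finger opening in cm, from 0 to 8.54, set as the call begins (left out, the last holds). The fingers move at their own pace and stop on an object; "newtons" is the grip in N (left out, the last holds). Time passes only in rows, so rows that repeat a pose let the fingers close. It gives the time, the measured TCP pose, the force, the opening and the grip force at its end, in the units of the state.
- get_state(): the state, without advancing time (a new reading comes with each control period).
- capture(name): name is "scene" or "top" or "wrist"; returns a dict with "color" (384x512x3 uint8, red, green, blue), "fx", "fy", "cx", "cy" (pixels), "k1" (the pictures are not rectified: a ray, as slopes to the right and down, at radius r is drawn at 1 + k1 r^2 times it, then the intrinsics apply), "world_from_camera" (4x4, takes a point from camera to world coordinates); the wrist camera has in their place "tool_from_camera" (4x4, takes a point from camera to tool coordinates, whose origin is the TCP and whose axes are the flange's). Camera axes: x right, y up, looking along -z (the intrinsics and any distortion apply to the point x, -y, -z); pixel columns grow to the right and rows downward; lengths in m; the calibration is good to about 2 mm. A picture is of the moment at which its call begins: read the wrist's pose just before it. There is no depth.
- close_job(): hands the job in; it is judged then, once.
The state is a dict: "time": time; "joints": joint angles; "joint_velocities": joint speeds; "joint_efforts": joint torques, N m; "ee_pos": TCP position; "ee_rot": TCP orientation; "contact_force": force on the tool from outside, world axes, zero at the start; "ft_torque": the same for the moment, N m; "width": finger opening in m; "grasp_force": force on a finger pad.
Only numpy, scipy, OpenCV 4.12 (cv2) and the standard library are available. Lean on these libraries where they do the work, as an engineer would, in place of code of your own. Each camera call takes 0.05 s, during which the arm holds its last target. There are 200 camera calls.

TASK

Lift the top tray off the stack and stand it on the white peeling board, then tip the persimmons out of the middle tray into the blue wash tub. Stand the empty tray on the board and put the top tray, with its fruit still in it, back on the bottom tray, squarely and fully seated. Leave the bottom tray where it stands with its fruit in it, and do not disturb the other things on the table.

Things in the scene. Friction and masses are not known exactly. Their poses are not given: they have to be found in the camera images.
- tray_top: Top of a stack of three like wooden fruit trays, with 2 persimmons. 150 (x) x 200 (y) x 100 mm high; origin: centre of the underside of its feet, z up. Upright end boards at both y ends (12 mm thick, up to z 100), long sides open. A carrying bar runs along y from end to end at x = 0: 16 mm wide, z 74 to 98, above the fruit. About 0.32 kg empty (-20 to +25 %).
- tray_middle: Middle tray of the stack, same shape and axes, with 3 persimmons. Flat floor, its top at z 18, with only a 4 mm high strip (10 mm wide) along each open long side. Held by its bar and tipped about the bar, the fruit slides and rolls out over the lower open side at 40 to 55 degrees.
- tray_bottom: Bottom tray of the stack, same shape and axes, loose on the table, with 2 persimmons. Each tray has four feet, 10 mm high, that drop inside the end boards of the tray below with 6 mm play either way along y; then its origin is 90 mm above that tray's origin. Nothing locates it across x.
- tub: Light blue round plastic wash tub, fixed, empty, left or right of the stack; origin: centre of its underside. Outer rim radius 166 mm, rim height 122 mm; inner floor 6 mm up, 115 mm in radius, walls flaring to 150 mm.
- board: White plastic peeling board lying on the table, fixed, bare, 380 (x) x 270 (y) x 12 mm; origin: centre of its underside. Room for two trays side by side along its x (tray centres at about x = -95 and +95 mm, tray lengths along the board's y). On the other side of the stack from the tub.
- fruit_bottom0_mid (a point): Centre of a firm orange persimmon (56 mm across, 41 mm high, about 90 g) lying in the bottom tray at the start.
- fruit_bottom1_mid (a point): Centre of a firm orange persimmon (56 mm across, 41 mm high, about 90 g) lying in the bottom tray at the start.
- fruit_middle0_mid (a point): Centre of a firm orange persimmon (56 mm across, 41 mm high, about 90 g) lying in the middle tray at the start.
- fruit_middle1_mid (a point): Centre of a firm orange persimmon (56 mm across, 41 mm high, about 90 g) lying in the middle tray at the start.
- fruit_middle2_mid (a point): Centre of a firm orange persimmon (56 mm across, 41 mm high, about 90 g) lying in the middle tray at the start.
- fruit_top0_mid (a point): Centre of a firm orange persimmon (56 mm across, 41 mm high, about 90 g) lying in the top tray at the start.
- fruit_top1_mid (a point): Centre of a firm orange persimmon (56 mm across, 41 mm high, about 90 g) lying in the top tray at the start.
- peeler: Steel hand peeler, 155 mm long, lying on the table between robot and stack; origin near its middle, underside. A bystander.
- spray: Spray bottle, 74 mm across, 200 mm high, standing behind the stack; origin: centre of its underside. A bystander.
- twine: Cone of twine, 84 mm across, 103 mm high, standing behind the stack; origin: centre of its underside. A bystander.
- fruit_loose_mid (a point): Centre of a single persimmon lying on the table behind the stack. A bystander.
Not all that is in view belongs to the job. What is shaped like the tray_top but purple is not meant.

How it is judged:
By the outcome, as a careful person would: the job done as asked, in the order asked, and still so for the second after the job is handed in, with the robot touching nothing.
It also fails if it takes over 72 s, if anything falls off the work surface, if the arm or the gripper's body presses on something with over 40 N, if the wrist force passes 120 N, or if a joint passes its speed limit or range.

## Working session

There is one attempt and no reset: what is moved stays moved. The work goes in short steps, Python scripts to look and compute and a tool call to move; the robot and the scene stay as the last step left them, time stands still between calls to the robot, and variables do not carry over. Pictures are saved under pics/ and viewed, at most 10 in all, crops included, and the job is handed in when it is done.

Besides the shell and the picture viewer there is one more tool, called by a JSON object that holds its "op" and its "data". send_rows: Moves the arm, as the interface text tells. Its arguments: {"type":"object","properties":{"targets":{"type":"array"},"jaw":{"type":"number"},"newtons":{"type":"number"}},"required":["targets"]}

```bash
mkdir -p pics; ls
cat > h.py <<'E'
from station import *
import numpy as np, cv2
def snap(n,f,crop=None,s=1):
    st=get_state(); c=capture(n); im=c["color"][:,:,::-1]
    np.save('pics/'+f+'.npy',dict(c=c,st=st),allow_pickle=True)
    if crop: im=im[crop[1]:crop[3],crop[0]:crop[2]]
    cv2.imwrite('pics/'+f+'.png',cv2.resize(im,None,fx=s,fy=s,interpolation=cv2.INTER_CUBIC)); return c
def quat(q):
    from scipy.spatial.transform import Rotation as R
    return R.from_quat([q[1],q[2],q[3],q[0]]).as_matrix()
def T(d):
    c=d['c']
    if 'world_from_camera' in c: return np.array(c['world_from_camera'])
    M=np.eye(4);M[:3,:3]=quat(d['st']['ee_rot']);M[:3,3]=d['st']['ee_pos'];return M@np.array(c['tool_from_camera'])
def load(f): return np.load('pics/'+f+'.npy',allow_pickle=True).item()
def px2w(d,u,v,z):
    c=d['c'];K=np.array([[c['fx'],0,c['cx']],[0,c['fy'],c['cy']],[0,0,1]])
    p=cv2.undistortPoints(np.array([[[u,v]]],float),K,np.array([c['k1'],0,0,0.]))[0,0]
    M=T(d);r=M[:3,:3]@np.array([p[0],-p[1],-1]);o=M[:3,3];return o+r*(z-o[2])/r[2]
def w2px(d,P):
    c=d['c'];M=np.linalg.inv(T(d));q=M[:3,:3]@np.array(P)+M[:3,3];a=np.array([q[0],-q[1]])/-q[2]
    a=a*(1+c['k1']*(a@a));return np.array([c['fx']*a[0]+c['cx'],c['fy']*a[1]+c['cy']])
E
python3 -c "
from h import *
s=get_state();print(s)
a=snap('scene','s0');b=snap('top','t0')
im=np.hstack([a['color'],b['color']])[:,:,::-1]
cv2.imwrite('pics/both.png',np.vstack([a['color'],b['color']])[:,:,::-1])
for c in(a,b):print(c['fx'],c['k1'],np.round(c['world_from_camera'],3).tolist())
for n in 's0','t0':
  i=cv2.imread('pics/'+n+'.png');cv2.imwrite('pics/'+n+'.png',cv2.resize(i,(800,600),interpolation=cv2.INTER_CUBIC))
"
```

```text
pics
{'time': 0.0, 'joints': array([ 1.51661883e+00,  3.85563389e-01,  6.60752802e-03, -4.94899994e-04,
       -1.19397667e+00, -2.58606610e-01]), 'joint_velocities': array([-0.00166742, -0.00114841, -0.00055169, -0.00082226,  0.00069358,
        0.00094248]), 'joint_efforts': array([ 5.36576181e-05, -3.92294669e+01,  1.88399345e+01,  4.18605968e+00,
       -4.62297321e-03,  7.79626902e-06]), 'ee_pos': array([0.19211735, 0.59412536, 0.23021089]), 'ee_rot': array([ 1.08599581e-03,  9.87780855e-01, -1.55845403e-01, -1.19805333e-04]), 'contact_force': array([ 0.84922699,  0.35726001, -0.18104633]), 'ft_torque': array([ 0.05239069, -0.01907057, -0.01205676]), 'grasp_force': 0.0, 'width': 0.08562696551582222}
370.13128050427207 -0.07028939982216215 [[0.028, -0.617, 0.787, 1.307], [0.999, -0.0, -0.036, -0.034], [0.022, 0.787, 0.616, 0.787], [0.0, 0.0, 0.0, 1.0]]
374.9847650299172 -0.006720515890142303 [[0.016, 0.982, -0.189, 0.261], [-1.0, 0.016, 0.002, -0.004], [0.005, 0.189, 0.982, 1.295], [0.0, 0.0, 0.0, 1.0]]
```

View pics/s0.png

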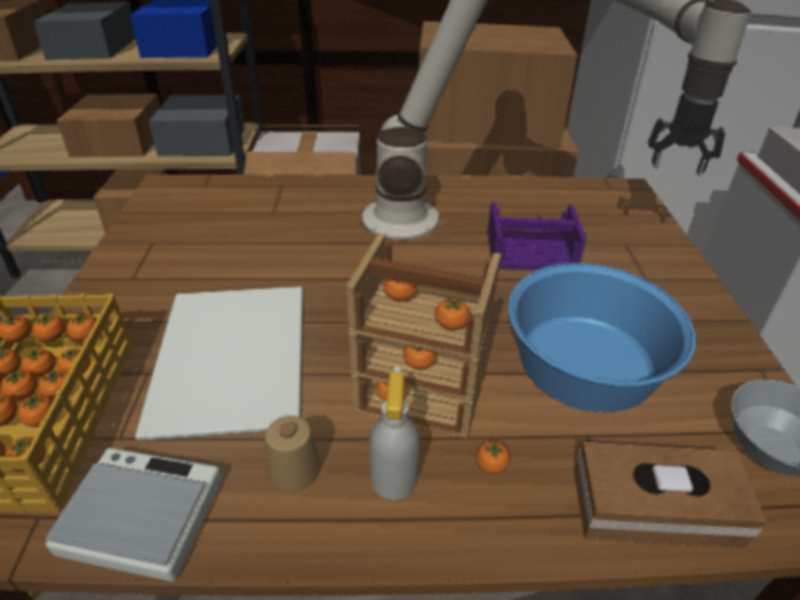

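View pics/t0.png

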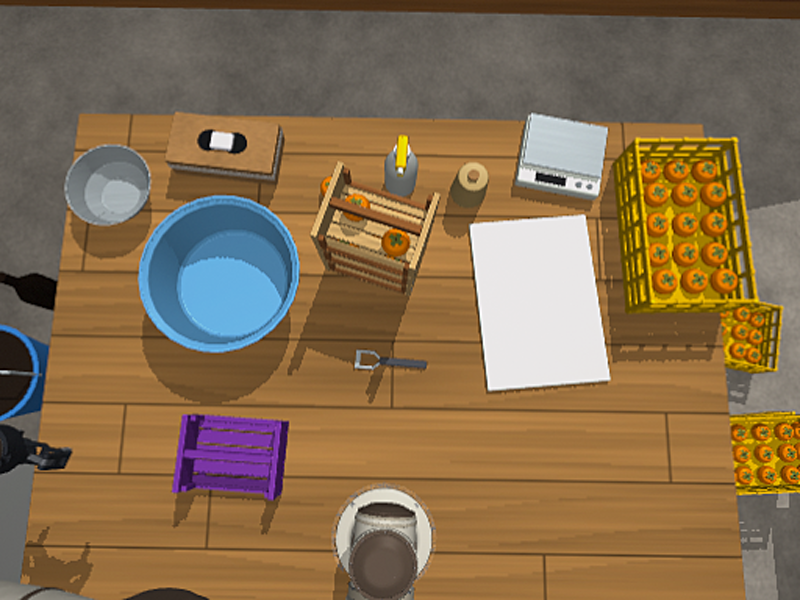

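The stack meant is the wooden one (top view, 375,235). The purple tray at (232,455) has the same shape but the wrong colour, so it isn't the one. I'll confirm with a crop.

```bash
python3 -c "
from h import *
i=load('t0')['c']['color'][90:202,180:330,::-1]
cv2.imwrite('pics/crop0.png',cv2.resize(i,(750,560),interpolation=cv2.INTER_CUBIC))
d=load('t0')
for p in [(470,224),(586,215),(609,381),(487,391)]: print('board',px2w(d,p[0]*.64,p[1]*.64,.012).round(3))
for p in [(139,270),(299,270),(219,196),(219,352)]: print('tub',px2w(d,p[0]*.64,p[1]*.64,.122).round(3))
"
```

```text
board [ 0.681 -0.186  0.012]
board [ 0.707 -0.453  0.012]
board [ 0.33  -0.485  0.012]
board [ 0.304 -0.219  0.012]
tub [0.534 0.511 0.122]
tub [0.54  0.182 0.122]
tub [0.697 0.358 0.122]
tub [0.369 0.335 0.122]
```

View pics/crop0.png

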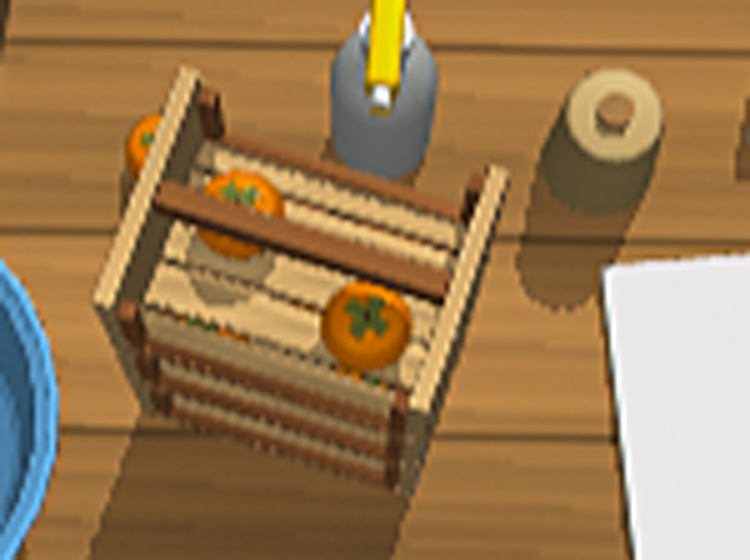

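The crop shows the wooden stack with two persimmons in its top tray. The end-board tops run (190,68)-(107,302) and (498,170)-(422,408), with the bar between them from (160,193) to (447,285).

```bash
python3 -c "
from h import *
d=load('t0')
P=[px2w(d,180+u/5-.5,90+v/5-.5,.28) for u,v in [(190,68),(107,302),(498,170),(422,408)]]
for p in P: print(p.round(3))
c=np.mean(P,0);print('c',c.round(4), 'len',np.linalg.norm((P[0]+P[1]-P[2]-P[3])/2),'w',np.linalg.norm(P[0]-P[1]),np.linalg.norm(P[2]-P[3]))
a=(P[0]+P[1]-P[2]-P[3]);print('yaw of +y axis deg',np.degrees(np.arctan2(a[1],a[0])))
b=(P[0]+P[2]-P[1]-P[3]);print('x axis deg',np.degrees(np.arctan2(b[1],b[0])))
s=get_state();print(quat(s['ee_rot']).round(3))
"
```

```text
[0.71  0.091 0.28 ]
[0.569 0.133 0.28 ]
[ 0.651 -0.087  0.28 ]
[ 0.511 -0.044  0.28 ]
c [0.6102 0.0234 0.28  ] len 0.1871775957339651 w 0.1472957282329507 0.1467046990648328
yaw of +y axis deg 71.74396688710841
x axis deg -16.678682502215388
[[ 0.951 -0.308 -0.001]
 [-0.308 -0.951 -0.002]
 [ 0.     0.002 -1.   ]]
```

{"op": "send_rows", "data": {"targets": [{"travel": [5, 4, -8], "roll": 0.15}, {"travel": [57.3, 41.4, -17], "roll": 1.564}, {"travel": [57.3, 41.4, -17], "roll": 1.564}, {"travel": [57.3, 41.4, -17], "roll": 1.564}, {"travel": [57.3, 41.4, -17], "roll": 1.564}, {"travel": [57.3, 41.4, -17], "roll": 1.564}, {"travel": [57.3, 41.4, -17], "roll": 1.564}, {"travel": [57.3, 41.4, -17], "roll": 1.564}, {"travel": [57.3, 41.4, -17], "roll": 1.564}, {"travel": [57.3, 41.4, -17], "roll": 1.564}, {"travel": [57.3, 41.4, -17], "roll": 1.564}, {"travel": [57.3, 41.4, -17], "roll": 1.564}, {"travel": [57.3, 41.4, -17], "roll": 1.564}, {"travel": [57.3, 41.4, -17], "roll": 1.564}, {"travel": [57.3, 41.4, -17], "roll": 1.564}, {"travel": [57.3, 41.4, -17], "roll": 1.564}, {"travel": [57.3, 41.4, -17], "roll": 1.564}], "jaw": 6, "newtons": 60}}

```text
time: 1.8
ee_pos: [0.6102, 0.0237, 0.4001]
ee_rot: [-0.001, -0.59, 0.807, 0.001]
contact_force: [-0.5, 0.3, 0.2]
width: 0.0599
grasp_force: 0.0
```

```bash
python3 -c "
from h import *
s=get_state();print(s['time'],s['ee_pos'].round(4),s['joints'].round(3),s['width']);print(quat(s['ee_rot']).round(3))
snap('wrist','w0',None,1.5)
"
```

```text
1.8 [0.6102 0.0237 0.4001] [ 3.030e-01  3.020e-01  2.980e-01 -1.000e-03 -1.568e+00 -6.110e-01] 0.05992196646592365
[[-0.303 -0.953 -0.002]
 [-0.953  0.303 -0.   ]
 [ 0.001  0.002 -1.   ]]
```

View pics/w0.png

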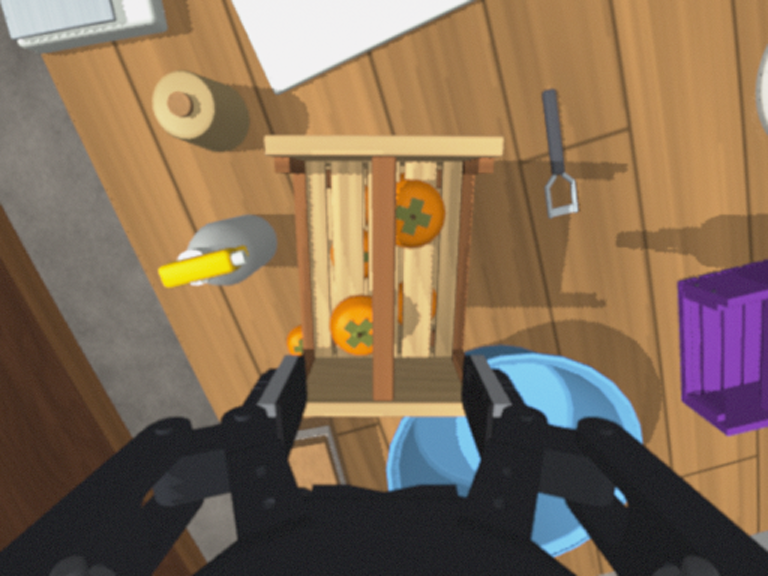

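The wrist view shows the bar running vertically at column 382, from (382,157) to (382,398). The end boards are at rows 137-155 and 403-415.

```bash
python3 -c "
from h import *
d=load('w0')
f=lambda u,v,z:px2w(d,u/1.5-.17,v/1.5-.17,z)
A=f(384,157,.278);B=f(382.5,398,.278);print(A.round(4),B.round(4),np.degrees(np.arctan2(*(A-B)[1::-1])))
for p in [(265,137),(503,137)]:print(f(*p,.28).round(4))
print(f(383,415,.28).round(4),f(384,137,.28).round(4))
R=quat(d['st']['ee_rot']);m=(A+B)/2
C=(f(383,415,.28)+f(384,137,.28))/2;print('centre',C.round(4));print('tool offset to centre',(R.T@(C-d['st']['ee_pos'])).round(4))
"
```

```text
[ 0.5842 -0.0586  0.278 ] [0.637  0.1045 0.278 ] -107.93528809918257
[ 0.6508 -0.0922  0.28  ]
[ 0.5104 -0.0477  0.28  ]
[0.6407 0.1174 0.28  ] [ 0.5807 -0.0697  0.28  ]
centre [0.6107 0.0239 0.28  ]
tool offset to centre [-0.0003 -0.0007  0.1201]
```

{"op": "send_rows", "data": {"targets": [{"travel": [0, 0, 5], "roll": 0}, {"travel": [0, 0, 9], "roll": 0}, {"travel": [0, 0, 12], "roll": 0}, {"travel": [0, 0, 14], "roll": 0}, {"travel": [0, 0, 15.2], "roll": 0}, {"travel": [0, 0, 15.2], "roll": 0}]}}

```text
time: 2.45
ee_pos: [0.6088, 0.0254, 0.2479]
ee_rot: [-0.001, -0.592, 0.806, 0.001]
contact_force: [-0.4, 0.6, 0.6]
width: 0.06
grasp_force: 0.0
```

{"op": "send_rows", "data": {"targets": [{"travel": [0, 0, 0], "roll": 0}, {"travel": [0, 0, 0], "roll": 0}, {"travel": [0, 0, 0], "roll": 0}, {"travel": [0, 0, 0], "roll": 0}, {"travel": [0, 0, 0], "roll": 0}, {"travel": [0, 0, 0], "roll": 0}], "jaw": 0, "newtons": 60}}

```text
time: 3.05
ee_pos: [0.611, 0.0245, 0.2508]
ee_rot: [0.001, -0.591, 0.807, -0.001]
contact_force: [0.8, 0.3, 5.8]
width: 0.0149
grasp_force: 60.2
```

{"op": "send_rows", "data": {"targets": [{"travel": [0, 0, -0.7], "roll": 0}, {"travel": [0, 0, -2], "roll": 0}, {"travel": [0, 0, -4.5], "roll": 0}, {"travel": [0, 0, -7.5], "roll": 0}, {"travel": [1, -0.3, -10], "roll": 0}, {"travel": [3, -0.9, -11], "roll": -0.03}, {"travel": [6, -1.7, -11], "roll": -0.08}, {"travel": [9.5, -2.7, -11], "roll": -0.13}, {"travel": [13.5, -3.8, -11], "roll": -0.18}, {"travel": [17.5, -5, -11], "roll": -0.23}, {"travel": [21.5, -6.1, -11], "roll": -0.28}, {"travel": [25.5, -7.2, -10], "roll": -0.32}, {"travel": [29, -8.2, -8], "roll": -0.36}, {"travel": [31.5, -9, -5], "roll": -0.39}, {"travel": [33.2, -9.5, -1.5], "roll": -0.398}, {"travel": [33.9, -9.6, 2], "roll": -0.398}, {"travel": [33.9, -9.6, 5.5], "roll": -0.398}, {"travel": [33.9, -9.6, 9], "roll": -0.398}, {"travel": [33.9, -9.6, 12], "roll": -0.398}, {"travel": [33.9, -9.6, 14], "roll": -0.398}]}}

```text
time: 5.05
ee_pos: [0.5973, -0.327, 0.1053]
ee_rot: [0.001, 0.739, -0.674, -0.003]
contact_force: [0.0, 0.1, -3.7]
width: 0.015
grasp_force: 58.9
```

```bash
python3 -c "
from h import *
s=get_state();print(s['time'],s['ee_pos'].round(4),s['contact_force'],s['width'])
snap('top','t1');snap('wrist','w1')
a=load('t1')['c']['color'];b=load('w1')['c']['color']
cv2.imwrite('pics/v1.png',cv2.resize(np.vstack([a[90:290,120:450],b[:230,80:410]])[:,:,::-1],None,fx=1.39,fy=1.39))
"
```

```text
5.05 [ 0.5973 -0.327   0.1053] [ 0.02473124  0.07515316 -3.74560659] 0.015026871704122162
```

View pics/v1.png

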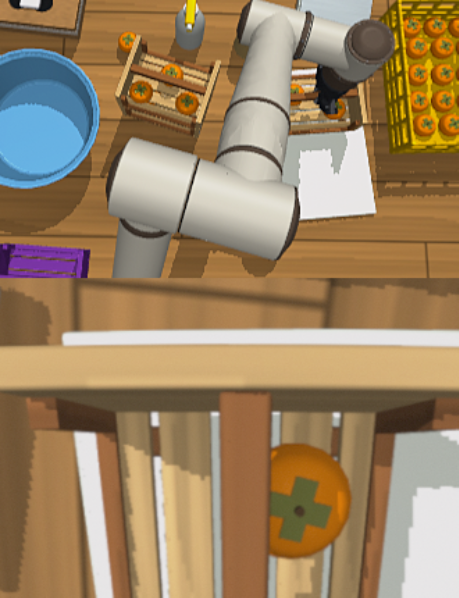

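{"op": "send_rows", "data": {"targets": [{"travel": [0, 0, 1.2], "roll": 0}, {"travel": [0, 0, 2.0], "roll": 0}, {"travel": [0, 0, 2.4], "roll": 0}, {"travel": [0, 0, 2.5], "roll": 0}]}}

```text
time: 5.55
ee_pos: [0.5994, -0.3277, 0.0842]
ee_rot: [0.0, 0.739, -0.674, -0.0]
contact_force: [-1.0, -0.1, -4.8]
width: 0.0148
grasp_force: 59.1
```

{"op": "send_rows", "data": {"targets": [{"travel": [0, 0, 0], "roll": 0}, {"travel": [0, 0, 0], "roll": 0}, {"travel": [0, 0, 0], "roll": 0}, {"travel": [0, 0, -2], "roll": 0}, {"travel": [0, 0, -6], "roll": 0}, {"travel": [0, 0, -11], "roll": 0}, {"travel": [-3, -0.4, -15], "roll": 0.1}, {"travel": [-7.5, -1, -18], "roll": 0.2}, {"travel": [-12.5, -1.5, -20], "roll": 0.3}, {"travel": [-17.5, -2.1, -22], "roll": 0.398}, {"travel": [-22.5, -2.7, -22.5], "roll": 0.398}, {"travel": [-27.5, -3.3, -22.5], "roll": 0.398}, {"travel": [-32, -3.9, -22.5], "roll": 0.398}, {"travel": [-35, -4.2, -22.5], "roll": 0.398}, {"travel": [-35, -4.2, -22.5], "roll": 0.398}], "jaw": 6}}

```text
time: 7.05
ee_pos: [0.6093, 0.029, 0.3104]
ee_rot: [0.001, -0.593, 0.805, -0.0]
contact_force: [1.3, -1.1, -0.3]
width: 0.0598
grasp_force: 0.0
```

```bash
python3 -c "
from h import *
s=get_state();print(s['time'],s['ee_pos'].round(4),s['contact_force'],s['width']);print(quat(s['ee_rot']).round(3))
snap('wrist','w2',None,1.5);snap('top','t2')
a=load('t2')['c']['color'];b=load('w2')['c']['color']
cv2.imwrite('pics/v2.png',np.hstack([cv2.resize(b,None,fx=.9,fy=.9)[:300],cv2.resize(a[120:270,280:450],(340,300))])[:,:,::-1])
"
```

```text
7.05 [0.6093 0.029  0.3104] [ 1.2603351  -1.10766938 -0.26718632] 0.05980957117123571
[[-0.296 -0.955  0.002]
 [-0.955  0.296  0.001]
 [-0.002 -0.002 -1.   ]]
```

View pics/v2.png

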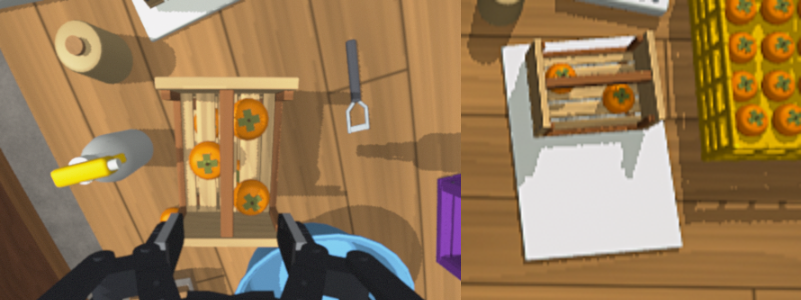

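The top tray now stands on the board with both its fruits. The middle tray's bar runs (228,91)-(227,238) in the left half, with three fruits at (250,118), (207,160) and (252,196).

```bash
python3 -c "
from h import *
d=load('w2')
f=lambda u,v,z:px2w(d,u/.9,v/.9,z)
A=f(228.5,78,.19);B=f(227,245,.19)
print(A.round(4),B.round(4),np.degrees(np.arctan2(*(A-B)[1::-1])))
C=(A+B)/2;R=quat(d['st']['ee_rot']);print(C.round(4),(R.T@(C-d['st']['ee_pos'])).round(4),d['st']['time'])
for p in [(250,118),(207,160),(252,196)]:print((R.T@(f(*p,.13)-C)).round(3))
t=load('t2')
g=lambda u,v,z:px2w(t,280+u*.5,120+v*.5,z)
for p in [(540-461,40),(655-461,32),(543-461,137),(660-461,125)]: print(g(*p,.112).round(3))
"
```

```text
[ 0.5816 -0.0688  0.19  ] [0.6412 0.117  0.19  ] -107.78822510938544
[0.6114 0.0241 0.19  ] [ 0.0043 -0.0032  0.1204] 7.05
[0.055 0.029 0.06 ]
[-0.002 -0.029  0.06 ]
[-0.055  0.034  0.06 ]
[ 0.661 -0.234  0.112]
[ 0.678 -0.425  0.112]
[ 0.497 -0.235  0.112]
[ 0.52  -0.425  0.112]
```

{"op": "send_rows", "data": {"targets": [{"travel": [0, 0, 5], "roll": 0}, {"travel": [0, 0, 9], "roll": 0}, {"travel": [0, 0, 12], "roll": 0}, {"travel": [0, 0, 14], "roll": 0}, {"travel": [0, 0, 14.8], "roll": 0}, {"travel": [0, 0, 14.8], "roll": 0}]}}

```text
time: 7.75
ee_pos: [0.609, 0.0235, 0.1608]
ee_rot: [-0.001, -0.591, 0.807, 0.0]
contact_force: [-1.1, 0.2, 0.4]
width: 0.0604
grasp_force: 0.0
```

{"op": "send_rows", "data": {"targets": [{"travel": [0, 0, 0], "roll": 0}, {"travel": [0, 0, 0], "roll": 0}, {"travel": [0, 0, 0], "roll": 0}, {"travel": [0, 0, 0], "roll": 0}, {"travel": [0, 0, 0], "roll": 0}], "jaw": 0}}

```text
time: 8.25
ee_pos: [0.6107, 0.0246, 0.163]
ee_rot: [0.002, -0.591, 0.806, -0.001]
contact_force: [1.9, -0.4, 4.4]
width: 0.0147
grasp_force: 60.7
```

{"op": "send_rows", "data": {"targets": [{"travel": [0, 0, -0.7], "roll": 0}, {"travel": [0, 0, -2], "roll": 0}, {"travel": [0, 0, -4.5], "roll": 0}, {"travel": [0, 0, -7.5], "roll": 0}, {"travel": [-0.7, 0.6, -10.5], "roll": 0}, {"travel": [-2.2, 2, -12.5], "roll": 0}, {"travel": [-4.5, 4, -13], "roll": 0}, {"travel": [-7, 6.4, -13], "roll": 0}, {"travel": [-10, 9.1, -13], "roll": 0}, {"travel": [-13, 11.8, -13], "roll": 0}, {"travel": [-16, 14.5, -13], "roll": 0}, {"travel": [-19, 17.2, -13], "roll": 0}, {"travel": [-22, 20, -12], "roll": 0}, {"travel": [-24.7, 22.4, -10.5], "roll": 0}, {"travel": [-26.8, 24.3, -8.5], "roll": 0}, {"travel": [-28, 25.5, -6.5], "roll": 0}, {"travel": [-28.5, 26, -5.5], "roll": 0}, {"travel": [-28.5, 26, -5.5], "roll": 0}, {"travel": [-28.5, 26, -5.5], "roll": 0}]}}

```text
time: 10.15
ee_pos: [0.4475, 0.3742, 0.2169]
ee_rot: [-0.0, -0.591, 0.807, -0.0]
contact_force: [0.1, -0.3, -5.4]
width: 0.0148
grasp_force: 59.4
```

```bash
python3 -c "
from h import *
s=get_state();print(s['time'],s['ee_pos'].round(4),s['contact_force'],s['width'],s['joints'].round(2));print(quat(s['ee_rot']).round(3))
snap('scene','s3');snap('top','t3')
a=load('t3')['c']['color'];b=load('s3')['c']['color']
cv2.imwrite('pics/v3.png',np.hstack([cv2.resize(a[90:260,60:290],(400,300)),cv2.resize(b[120:300,200:460],(400,300))])[:,:,::-1])
"
```

```text
10.15 [0.4475 0.3742 0.2169] [ 0.1346995  -0.29277792 -5.35350333] 0.014808852868186497 [ 0.97  0.32 -0.12  0.   -1.13 -1.28]
[[-0.301 -0.953  0.   ]
 [-0.953  0.301 -0.001]
 [ 0.    -0.    -1.   ]]
```

View pics/v3.png

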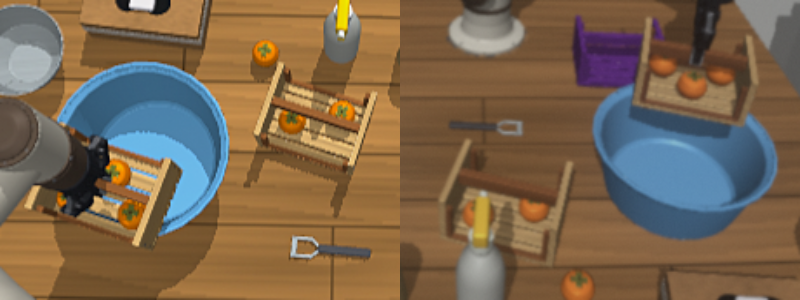

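{"op": "send_rows", "data": {"targets": [{"travel": [0, 0, 1], "roll": 0}, {"travel": [0, 0, 2], "roll": 0}, {"travel": [0, 0, 2.7], "roll": 0}, {"travel": [0, -0.4, 3.2], "roll": 0}, {"travel": [0, -0.9, 3.5], "roll": 0}, {"travel": [0, -1.3, 3.8], "roll": 0}, {"travel": [0, -1.6, 4.1], "roll": 0}, {"travel": [0, -1.9, 4.3], "roll": 0}, {"travel": [0, -1.9, 4.3], "roll": 0}], "newtons": 20}}

```text
time: 11.15
ee_pos: [0.4674, 0.3712, 0.1826]
ee_rot: [0.006, -0.592, 0.806, 0.001]
contact_force: [-6.5, -3.2, 30.4]
width: 0.0147
grasp_force: 142.8
```

```bash
python3 -c "
from h import *
s=get_state();print(s['time'],s['ee_pos'].round(4),s['contact_force'],s['ft_torque'],s['width'],s['grasp_force'])
snap('scene','s4');snap('wrist','w4')
a=load('w4')['c']['color'];b=load('s4')['c']['color']
cv2.imwrite('pics/v4.png',np.hstack([cv2.resize(a,(400,300)),cv2.resize(b[110:260,320:520],(400,300))])[:,:,::-1])
"
```

```text
11.15 [0.4674 0.3712 0.1826] [-6.49599219 -3.15349395 30.39813487] [0.03572537 4.26285826 0.46099859] 0.014726845243717153 142.77647448470816
```

View pics/v4.png

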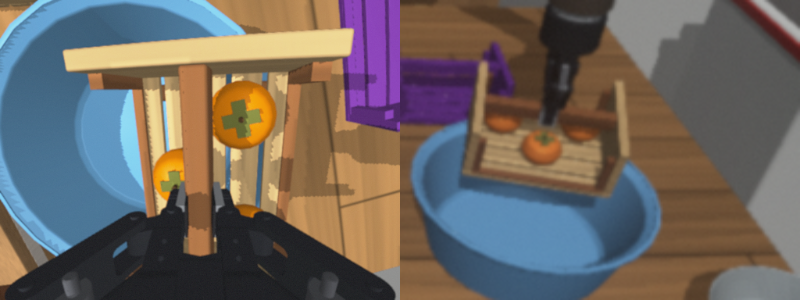

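Both views show the tray on the tub rim with all three fruits in it, but it hasn't tipped. The jaws don't yield (force 143 N, width unchanged). I'll open them a little at a time so the bar can turn between the pads.

{"op": "send_rows", "data": {"targets": [{"travel": [0, 0, 0], "roll": 0}, {"travel": [0, 0, 0], "roll": 0}, {"travel": [0, 0, 0], "roll": 0}], "jaw": 1.9}}

```text
time: 11.55
ee_pos: [0.4706, 0.3706, 0.1801]
ee_rot: [0.008, -0.592, 0.806, -0.001]
contact_force: [5.9, -3.0, 12.5]
width: 0.0189
grasp_force: 28.0
```

{"op": "send_rows", "data": {"targets": [{"travel": [0, 0, 0], "roll": 0}, {"travel": [0, 0, 0], "roll": 0}, {"travel": [0, 0, 0], "roll": 0}], "jaw": 2.2}}

```text
time: 11.85
ee_pos: [0.4697, 0.3698, 0.1772]
ee_rot: [0.005, -0.591, 0.806, -0.001]
contact_force: [6.9, -2.9, 4.4]
width: 0.0219
grasp_force: 4.0
```

```bash
python3 -c "
from h import *
s=get_state();print(s['time'],s['ee_pos'].round(4),s['contact_force'],s['ft_torque'],s['width'],s['grasp_force'])
snap('scene','s5');snap('wrist','w5')
a=load('w5')['c']['color'];b=load('s5')['c']['color']
cv2.imwrite('pics/v5.png',np.hstack([cv2.resize(a,(400,300)),cv2.resize(b[110:260,320:520],(400,300))])[:,:,::-1])
"
```

```text
11.85 [0.4697 0.3698 0.1772] [ 6.93853128 -2.88490653  4.43771689] [-0.82190199 -2.06181465 -0.01658356] 0.02188214909904547 4.010973209515214
```

View pics/v5.png

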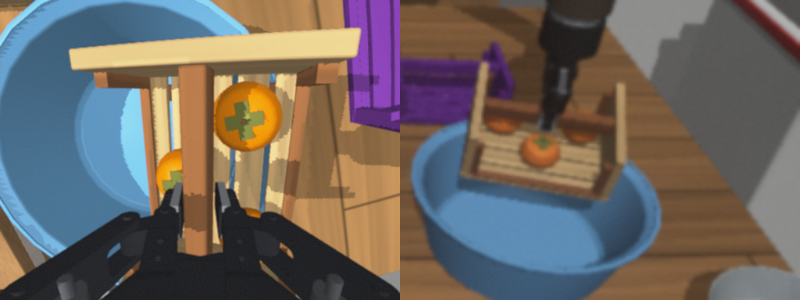

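The tray tilts as the jaws open and stays lightly held between rim and pads; all the fruit is still in. I'll continue along the arc.

{"op": "send_rows", "data": {"targets": [{"travel": [0, -0.5, 0.5], "roll": 0}, {"travel": [0, -0.9, 1.0], "roll": 0}, {"travel": [0, -1.4, 1.7], "roll": 0}, {"travel": [0, -1.4, 1.7], "roll": 0}], "jaw": 2.5}}

```text
time: 12.35
ee_pos: [0.4832, 0.3655, 0.158]
ee_rot: [0.005, -0.591, 0.806, -0.001]
contact_force: [8.9, -1.5, 2.6]
width: 0.025
grasp_force: 4.5
```

```bash
cat > o.py <<'E'
from h import *
import sys
s=get_state();print(s['time'],s['ee_pos'].round(4),s['contact_force'].round(1),s['width'].round(4),s['grasp_force'])
for n in sys.argv[2:]:
    c=snap(n,n[0]+sys.argv[1]);d=load(n[0]+sys.argv[1])
    h=cv2.cvtColor(c['color'],cv2.COLOR_RGB2HSV)
    m=cv2.inRange(h,(6,190,90),(16,255,255))
    k,l,st,ce=cv2.connectedComponentsWithStats(m)
    for i in range(1,k):
        if st[i,4]>40: print(n,ce[i].round(0),st[i,4],px2w(d,*ce[i],.03).round(3)[:2])
E
python3 o.py 6 scene wrist
```

```text
Traceback (most recent call last):
  File "o.py", line 3, in <module>
    s=get_state();print(s['time'],s['ee_pos'].round(4),s['contact_force'].round(1),s['width'].round(4),s['grasp_force'])
                                                                                   ^^^^^^^^^^^^^^^^
AttributeError: 'float' object has no attribute 'round'
```

```bash
sed -i "s/s\['width'\].round(4)/s['width']/" o.py; python3 o.py 6 scene wrist
```

```text
12.35 [0.4832 0.3655 0.158 ] [ 8.9 -1.5  2.6] 0.02504742333545626 4.512709602713585
scene [ 51. 210.] 183 [ 0.468 -0.637]
scene [  9. 211.] 188 [ 0.472 -0.769]
scene [ 30. 210.] 206 [ 0.47  -0.702]
scene [ 18. 247.] 1180 [ 0.619 -0.667]
scene [286. 246.] 118 [0.616 0.071]
scene [315. 294.] 189 [0.774 0.128]
wrist [293. 174.] 1653 [0.442 0.36 ]
wrist [207. 229.] 628 [0.549 0.392]
wrist [279. 295.] 221 [0.497 0.498]
```

{"op": "send_rows", "data": {"targets": [{"travel": [0, -0.3, 0.6], "roll": 0}, {"travel": [0, -0.6, 1.2], "roll": 0}, {"travel": [0, -0.9, 2.1], "roll": 0}, {"travel": [0, -0.9, 2.1], "roll": 0}], "jaw": 2.8}}

```text
time: 12.85
ee_pos: [0.492, 0.3624, 0.137]
ee_rot: [0.004, -0.591, 0.806, -0.002]
contact_force: [10.9, -3.4, 3.9]
width: 0.0281
grasp_force: 5.3
```

```bash
python3 o.py 7 scene wrist
```

```text
12.85 [0.492  0.3624 0.137 ] [10.9 -3.4  3.9] 0.028145919478757095 5.336921587586403
scene [ 51. 210.] 182 [ 0.468 -0.637]
scene [  9. 211.] 188 [ 0.472 -0.77 ]
scene [ 30. 210.] 207 [ 0.47  -0.702]
scene [ 19. 246.] 1183 [ 0.618 -0.667]
scene [286. 246.] 123 [0.615 0.072]
scene [315. 294.] 190 [0.773 0.129]
wrist [158. 116.] 581 [0.554 0.263]
wrist [197. 216.] 344 [0.556 0.365]
wrist [149. 251.] 594 [0.618 0.386]
```

{"op": "send_rows", "data": {"targets": [{"travel": [0, -0.1, 0.4], "roll": 0}, {"travel": [0, -0.2, 0.8], "roll": 0}, {"travel": [0, -0.2, 0.8], "roll": 0}, {"travel": [0, -0.2, 0.8], "roll": 0}, {"travel": [0, -0.2, 0.8], "roll": 0}], "jaw": 3.0}}

```text
time: 13.45
ee_pos: [0.4936, 0.3622, 0.1298]
ee_rot: [0.005, -0.591, 0.806, -0.001]
contact_force: [10.3, -3.0, 2.7]
width: 0.03
grasp_force: 5.4
```

```bash
python3 o.py 8 wrist top
```

```text
13.45 [0.4936 0.3622 0.1298] [10.3 -3.   2.7] 0.02996973891274178 5.353069826960564
wrist [191. 131.] 377 [0.531 0.285]
wrist [198. 217.] 390 [0.555 0.363]
wrist [147. 250.] 681 [0.618 0.382]
top [417. 120.] 181 [ 0.77 -0.6 ]
top [433. 118.] 219 [ 0.777 -0.66 ]
top [452. 118.] 243 [ 0.78  -0.728]
top [212. 121.] 108 [0.752 0.132]
top [419. 145.] 87 [ 0.676 -0.6  ]
top [436. 145.] 104 [ 0.678 -0.662]
top [455. 145.] 120 [ 0.68  -0.729]
top [138. 155.] 106 [0.623 0.385]
top [227. 160.] 109 [0.61  0.074]
top [455. 164.] 111 [ 0.61  -0.723]
top [420. 165.] 72 [ 0.604 -0.601]
top [437. 164.] 109 [ 0.608 -0.658]
top [358. 170.] 132 [ 0.583 -0.381]
top [143. 173.] 71 [0.56  0.364]
top [174. 180.] 46 [0.536 0.254]
top [423. 181.] 108 [ 0.546 -0.606]
top [442. 181.] 115 [ 0.548 -0.672]
top [462. 180.] 127 [ 0.551 -0.741]
top [479. 203.] 85 [ 0.471 -0.792]
top [476. 215.] 81 [ 0.431 -0.78 ]
top [475. 227.] 84 [ 0.391 -0.773]
top [504. 276.] 104 [ 0.23  -0.852]
top [471. 277.] 50 [ 0.225 -0.743]
top [486. 276.] 62 [ 0.226 -0.791]
top [473. 290.] 52 [ 0.181 -0.744]
top [487. 290.] 59 [ 0.182 -0.791]
top [504. 289.] 94 [ 0.187 -0.849]
top [474. 304.] 65 [ 0.138 -0.745]
top [489. 304.] 67 [ 0.14  -0.794]
top [505. 303.] 77 [ 0.142 -0.846]
```

Wrist and top views agree on two fruits at z≈0.03 on the tub floor, and the third is beside the tray's lower edge. I'll go back along the arc.

{"op": "send_rows", "data": {"targets": [{"travel": [0, 0.1, -0.4], "roll": 0}, {"travel": [0, 0.2, -0.9], "roll": 0}, {"travel": [0, 0.6, -1.8], "roll": 0}, {"travel": [0, 1.1, -3.0], "roll": 0}, {"travel": [0, 1.1, -3.0], "roll": 0}], "jaw": 2.55, "newtons": 30}}

```text
time: 14.05
ee_pos: [0.4781, 0.3655, 0.1589]
ee_rot: [0.001, -0.591, 0.806, 0.0]
contact_force: [-0.0, 0.9, -2.1]
width: 0.026
grasp_force: 30.3
```

```bash
python3 o.py 9 wrist
```

```text
14.05 [0.4781 0.3655 0.1589] [-0.   0.9 -2.1] 0.02604122907172496 30.305169224739075
wrist [191. 132.] 288 [0.522 0.288]
wrist [190. 211.] 305 [0.553 0.366]
wrist [146. 238.] 489 [0.613 0.382]
wrist [127. 258.] 94 [0.645 0.398]
```

{"op": "send_rows", "data": {"targets": [{"travel": [0, 0.3, -1], "roll": 0}, {"travel": [0, 0.5, -3], "roll": 0}, {"travel": [0, 0.5, -5.5], "roll": 0}, {"travel": [0, 0.5, -8], "roll": 0}, {"travel": [0, 0.5, -9], "roll": 0}, {"travel": [0, 0.5, -9], "roll": 0}]}}

```text
time: 14.7
ee_pos: [0.474, 0.3668, 0.2489]
ee_rot: [0.002, -0.591, 0.807, 0.0]
contact_force: [0.2, -0.3, -2.5]
width: 0.0261
grasp_force: 30.3
```

```bash
python3 o.py 10 wrist top | grep -v -- '-0\.[678]'
python3 -c "
from h import *
a=load('w10')['c']['color'];b=load('t10')['c']['color']
cv2.imwrite('pics/v10.png',np.hstack([cv2.resize(a,(400,300)),cv2.resize(b[90:240,50:250],(400,300))])[:,:,::-1])"
```

```text
14.7 [0.474  0.3668 0.2489] [ 0.2 -0.3 -2.5] 0.026141480908967757 30.31820610165596
wrist [ 8. 73.] 471 [0.739 0.145]
wrist [203. 128.] 139 [0.523 0.288]
wrist [205. 192.] 123 [0.551 0.37 ]
wrist [173. 212.] 178 [0.607 0.385]
wrist [150. 210.] 64 [0.638 0.372]
top [212. 121.] 105 [0.753 0.132]
top [140. 163.] 209 [0.595 0.378]
top [227. 160.] 109 [0.61  0.074]
top [358. 170.] 133 [ 0.583 -0.381]
top [169. 181.] 94 [0.531 0.273]
```

{"op": "send_rows", "data": {"targets": [{"travel": [0, 0, -1], "roll": 0}, {"travel": [0, 0, -2], "roll": 0}, {"travel": [0, 0, -3], "roll": 0}, {"travel": [0, 0, -3], "roll": 0}, {"travel": [0, 0, -3], "roll": 0}], "jaw": 0, "newtons": 70}}

```text
time: 15.3
ee_pos: [0.4738, 0.3664, 0.2776]
ee_rot: [0.0, -0.591, 0.807, 0.0]
contact_force: [-0.0, -0.5, -2.7]
width: 0.0248
grasp_force: 68.7
```

```bash
python3 o.py 11 wrist top | grep -v -- '-0\.[678]'
python3 -c "
from h import *
a=load('w11')['c']['color'];b=load('t11')['c']['color']
cv2.imwrite('pics/v11.png',np.hstack([cv2.resize(a,(400,300)),cv2.resize(b[90:240,50:250],(400,300))])[:,:,::-1])
# numeric: end-board bright strip row/cols in wrist
g=cv2.cvtColor(a,cv2.COLOR_RGB2HSV);m=cv2.inRange(g,(15,40,170),(30,140,255))
k,l,st,ce=cv2.connectedComponentsWithStats(m)
for i in range(1,k):
  if st[i,4]>300: 
    p=np.argwhere(l==i)[:,::-1].astype(np.float32);print(st[i],cv2.minAreaRect(p))
"
```

```text
15.3 [0.4738 0.3664 0.2776] [-0.  -0.5 -2.7] 0.02478684228175428 68.67975354194641
wrist [23. 77.] 483 [0.743 0.143]
wrist [207. 127.] 114 [0.522 0.287]
wrist [207. 186.] 108 [0.552 0.368]
wrist [158. 211.] 89 [0.641 0.382]
wrist [178. 206.] 140 [0.606 0.385]
top [212. 121.] 105 [0.753 0.132]
top [140. 163.] 212 [0.595 0.378]
top [227. 160.] 110 [0.61  0.074]
top [358. 169.] 133 [ 0.583 -0.38 ]
top [169. 181.] 94 [0.531 0.274]
[   0    0  106   18 1429] ((52.5, 8.5), (17.0, 105.0), 90.0)
[153   0  43  24 810] ((174.0, 11.5), (23.0, 42.0), 90.0)
[  146     0   344    92 18391] ((315.67803955078125, 31.768400192260742), (86.7970962524414, 348.2623291015625), 84.44463348388672)
[   0   28   55   37 1008] ((26.964336395263672, 46.185447692871094), (59.82685089111328, 25.53216552734375), 10.885526657104492)
[  50   40   75   55 1818] ((79.53854370117188, 49.25406265258789), (52.628929138183594, 73.55270385742188), 43.89829635620117)
[    0    79    88   251 10786] ((36.65708541870117, 205.9036865234375), (249.4474639892578, 84.50839233398438), 85.70416259765625)
[ 352   89   65  155 6346]
[... 369 characters left out ...]
08 3460] ((432.3077087402344, 159.4615478515625), (37.26206588745117, 108.25611114501953), 11.309932708740234)
[ 487  193   25  105 2297] ((499.0, 245.0), (103.99998474121094, 23.999996185302734), 90.0)
[ 442  218   46   94 2749] ((473.6572570800781, 267.32647705078125), (40.93357849121094, 100.22071075439453), 14.21585464477539)
[386 227  15  68 413] ((393.7769775390625, 260.2846374511719), (8.806466102600098, 67.102783203125), 7.125016689300537)
[341 234  45  54 485] ((357.3861389160156, 267.13861083984375), (64.44953155517578, 27.721738815307617), 50.710594177246094)
[325 249  16  30 302] ((332.82318115234375, 263.5914611816406), (13.472647666931152, 28.380905151367188), 6.34019136428833)
```

View pics/v11.png

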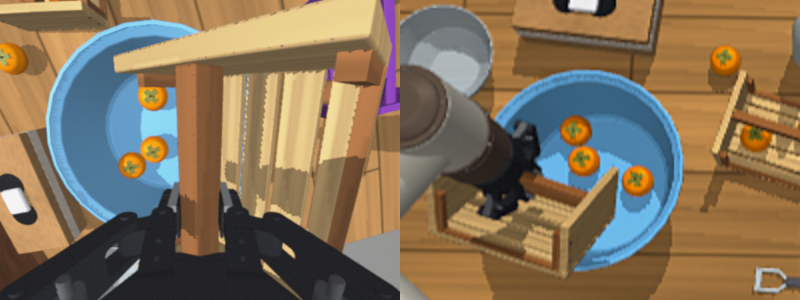

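The last view shows all three persimmons in the tub, and the empty tray jammed in the jaws at about 30° with its low side towards +x. I'll turn it half round and carry it to the board. There it touches down low side first, on the side away from the top tray, so it can be rocked level.

{"op": "send_rows", "data": {"targets": [{"travel": [1, -0.1, -1], "roll": 0.07}, {"travel": [3, -0.4, -1], "roll": 0.2}, {"travel": [6, -0.9, -1], "roll": 0.34}, {"travel": [10, -1.5, -1], "roll": 0.48}, {"travel": [14, -2.1, -1], "roll": 0.62}, {"travel": [18.5, -2.7, -1], "roll": 0.76}, {"travel": [23, -3.4, -1], "roll": 0.9}, {"travel": [27.5, -4, -1], "roll": 1.04}, {"travel": [32, -4.7, -1], "roll": 1.18}, {"travel": [36.5, -5.4, -1], "roll": 1.32}, {"travel": [41, -6, -1], "roll": 1.46}, {"travel": [45.5, -6.7, -1], "roll": 1.6}, {"travel": [50, -7.4, -1], "roll": 1.75}, {"travel": [54.5, -8, -1], "roll": 1.9}, {"travel": [58.5, -8.6, -1], "roll": 2.05}, {"travel": [62.5, -9.2, -1], "roll": 2.2}, {"travel": [66, -9.7, -1], "roll": 2.34}, {"travel": [69, -10.2, -1], "roll": 2.48}, {"travel": [71, -10.5, -1], "roll": 2.62}, {"travel": [71.6, -10.5, -1], "roll": 2.745}]}}

```text
time: 17.4
ee_pos: [0.3574, -0.3498, 0.2865]
ee_rot: [-0.001, 0.677, 0.736, -0.0]
contact_force: [-0.2, 0.9, -2.6]
width: 0.0247
grasp_force: 69.1
```

{"op": "send_rows", "data": {"targets": [{"travel": [0, 0, 2], "roll": 0}, {"travel": [0, 0, 6], "roll": 0}, {"travel": [0, 0, 10], "roll": 0}, {"travel": [0, 0, 12], "roll": 0}, {"travel": [0, 0, 12], "roll": 0}]}}

```text
time: 17.9
ee_pos: [0.3557, -0.3466, 0.1638]
ee_rot: [-0.004, 0.675, 0.738, -0.001]
contact_force: [0.5, 0.7, -2.1]
width: 0.0247
grasp_force: 69.6
```

```bash
python3 o.py 12 wrist|head -3; python3 -c "
from h import *
s=get_state();print(quat(s['ee_rot']).round(3),s['joints'].round(2))
a=load('w12')['c']['color'];print(a.shape)
g=cv2.cvtColor(a,cv2.COLOR_RGB2HSV);m=cv2.inRange(g,(15,40,150),(30,160,255))
k,l,st,ce=cv2.connectedComponentsWithStats(m)
i=1+np.argmax(st[1:,4]*(ce[1:,1]<130));print(st[i])
for u in range(130,500,30):
  v=np.where(l[:,u]==i)[0]; print(u,(v.min(),v.max()) if len(v) else None,end=' ')
"
```

```text
17.9 [ 0.3557 -0.3466  0.1638] [ 0.5  0.7 -2.1] 0.024717797661594883 69.56704080104828
wrist [504. 154.] 488 [ 0.614 -0.283]
wrist [477. 227.] 240 [ 0.612 -0.366]
[[-0.091  0.996 -0.004]
 [ 0.996  0.091  0.001]
 [ 0.002 -0.003 -1.   ]] [-0.45  0.23 -0.39  0.   -0.95 -2.61]
(384, 512, 3)
[   46     0   466   324 48486]
130 (np.int64(0), np.int64(286)) 160 (np.int64(0), np.int64(270)) 190 (np.int64(0), np.int64(86)) 220 (np.int64(0), np.int64(81)) 250 (np.int64(0), np.int64(76)) 280 (np.int64(0), np.int64(72)) 310 (np.int64(0), np.int64(68)) 340 (np.int64(0), np.int64(64)) 370 (np.int64(0), np.int64(60)) 400 (np.int64(0), np.int64(57)) 430 (np.int64(0), np.int64(53)) 460 (np.int64(0), np.int64(239)) 490 (np.int64(0), np.int64(192))
```

{"op": "send_rows", "data": {"targets": [{"travel": [0, 0, 1.5], "roll": 0}, {"travel": [0, 0, 3], "roll": 0}, {"travel": [0, 0, 4], "roll": 0}, {"travel": [0, 0, 4.5], "roll": 0}, {"travel": [0, 0, 4.8], "roll": 0}], "newtons": 25}}

```text
time: 18.45
ee_pos: [0.3588, -0.3484, 0.1198]
ee_rot: [0.001, 0.674, 0.739, 0.0]
contact_force: [0.2, 0.3, -2.8]
width: 0.0248
grasp_force: 69.6
```

{"op": "send_rows", "data": {"targets": [{"travel": [0, 0, 0.4], "roll": 0}, {"travel": [0, 0, 0.6], "roll": 0}, {"travel": [0, 0, 0.6], "roll": 0}]}}

```text
time: 18.75
ee_pos: [0.3583, -0.3481, 0.1133]
ee_rot: [-0.0, 0.674, 0.738, -0.0]
contact_force: [0.2, 0.7, -2.6]
width: 0.0245
grasp_force: 69.6
```

{"op": "send_rows", "data": {"targets": [{"travel": [0, 0, 0.4], "roll": 0}, {"travel": [0, 0, 0.8], "roll": 0}, {"travel": [0, 0, 0.8], "roll": 0}]}}

```text
time: 19.05
ee_pos: [0.3578, -0.3478, 0.1047]
ee_rot: [-0.001, 0.674, 0.738, -0.0]
contact_force: [0.5, 0.2, -3.3]
width: 0.0247
grasp_force: 69.6
```

{"op": "send_rows", "data": {"targets": [{"travel": [0, 0, 0.4], "roll": 0}, {"travel": [0, 0, 0.6], "roll": 0}, {"travel": [0, 0, 0.6], "roll": 0}]}}

```text
time: 19.35
ee_pos: [0.358, -0.348, 0.0989]
ee_rot: [-0.0, 0.674, 0.738, -0.0]
contact_force: [-0.5, 0.5, -2.4]
width: 0.0244
grasp_force: 69.6
```

{"op": "send_rows", "data": {"targets": [{"travel": [0, 0, 0.4], "roll": 0}, {"travel": [0, 0, 0.8], "roll": 0}, {"travel": [0, 0, 0.8], "roll": 0}]}}

```text
time: 19.65
ee_pos: [0.3616, -0.3491, 0.0965]
ee_rot: [0.004, 0.673, 0.74, 0.001]
contact_force: [-2.1, 9.9, 24.9]
width: 0.0248
grasp_force: 66.4
```

```bash
python3 o.py 13 scene wrist|head -1
python3 - <<'E'
# fit tray tilt: corners of near end-board (-y end is forward) seen by wrist; print edges of bar & end board
from h import *
a=load('w13')['c']['color']
sm=cv2.resize(a,(64,48),interpolation=cv2.INTER_AREA)
h=cv2.cvtColor(sm,cv2.COLOR_RGB2HSV)
def ch(p):
    H,S,V=map(int,p)
    if V<60:return '#'
    if S<40:return ' ' if V>180 else '.'
    if 15<=H<=30 and S<150 and V>140:return 'w'
    if H<15 and S>190 and V>130:return 'o'
    if H<20:return 'b'
    return '-'
for r in h: print(''.join(ch(p) for p in r))
E
```

```text
19.65 [ 0.3616 -0.3491  0.0965] [-2.1  9.9 24.9] 0.024800065193289342 66.38275802135468
wwwwwwwwwwwwwwwwwwbbwwwwwwwwwwwwwwwwwwwwwwbwwwwwwwwwwwwwwwwwwwww
wwwwwwwwwwwwwwwwwwbbbbwwwwwwwwwwwwwwwwwwwwbwwwwwwwwwwwwwwwwwwwww
wwwwwwwwwwwwwwwwwwbbbbbbbbwwwwwwwwwwwwwwwwwwwwwwwwwwwwwwwwwwwwww
wwwwwwwwwwwwwwwwwwbbbbbbbbbbbbbwwwwwwwwwwwwwwwwwwwwwwwwwwwwwwwww
wwwwwwwwwwwwwwwwwwbbbbbbbwwwwwwwwwwwwwwwwwwwwwwwwwwwwwwwwwwwwwww
wwwwwwwwwwwwwwwwwwbbbbbbb     wwwwwwwwwwwwwwwwwwwwwwwwwwwwwwww  
wwwwwwwwwwwwwwwwwwbbbbbbb wwwwwwwwwwwwwwwwwwwwwwwwwwwwwwwwbwww  
wbbwwwwwwwwwwwwwwwbbbbwwwwwwwwwwwwwwwwwwwwwwwwwwwbbbbbbbbbbbww  
wbbbbwwwwwwwwwwwwwwwwwwwwwwwwwwwwwwwwwwwwbbbbbbbbbbbbbbbbbbbww  
wwbbbbwwwwwwwwwwwwwwwwwwwwwwwwwwwbbbbbbbbbbbbbbbbbbbbbbbbbbbww  
wwbbbbwwbwwwwwwwwwwwwwwwwbbbbbbbbbbbbbbbbbbbbbbbbbbbbbbbbbbbbw-b
wwbbbbwwbwwwwwwwwwwbwbbbbbbbbbbbbbbbbbbwwwwwwwwwwwww wbbbbbbbbbb
wwbbbbwwbbbwwwwwwwbbwwbbbbbbbbbbbbbbwwwwwwwwwwwwwwww wbbbbbbbbbb
wwbbbbwwbbbbbwwwwwbbwwbbbbbbbbbbbbbbwwwwwwww wwwwwwbbwwbbbbbbbbb
wwbbbbwwbbbbbwwwwwbbwwwwww  bbbbbbbbwwwwwwww wwwwwwbwwwwwbbbwbbb
wwbbbbwwbbbbbwwwwwbbwwwwww  bbbbbbbbw
[... 1407 characters left out ...]
b#############.bbbbbbb##############bwbbbbbbbbbbbb
wwwwwwwwwwwwb###############bbbbbbbw###############bbbbbbbbbbbbb
wwwwwwwwwww######bw#########bbbbbbbb#########bb######bbbbbbbbbbb
wwwwwwwwwb#######wb#########bbbbbbbb##########b#######bbbbbbbbbb
wwwwwwwb################################################bbbbbbbb
wwwwwwb##############b####################b###############bbbbbb
wwwwb###############wb####################bb###############bbbbb
wwwb###############bb######################bb########.#######bbb
wb#######..#.#####wb#########################b#####.#..#######bb
b########..#.####b############################b####....#########
#########....###b##############################b###....#########
```

{"op": "send_rows", "data": {"targets": [{"travel": [0, 0, -0.2], "roll": 0}, {"travel": [0, 0, -0.2], "roll": 0}, {"travel": [0, 0.5, -0.1], "roll": 0}, {"travel": [0, 1, 0.1], "roll": 0}, {"travel": [0, 1.5, 0.2], "roll": 0}, {"travel": [0, 2, 0.4], "roll": 0}, {"travel": [0, 2.5, 0.6], "roll": 0}, {"travel": [0, 3, 0.9], "roll": 0}], "jaw": 2.7}}

```text
time: 20.55
ee_pos: [0.3887, -0.3454, 0.082]
ee_rot: [0.0, 0.674, 0.738, 0.0]
contact_force: [1.2, 0.4, 1.5]
width: 0.027
grasp_force: 0.7
```

{"op": "send_rows", "data": {"targets": [{"travel": [0, 0.4, 0.2], "roll": 0}, {"travel": [0, 0.8, 0.5], "roll": 0}, {"travel": [0, 1.2, 0.8], "roll": 0}, {"travel": [0, 1.6, 1.1], "roll": 0}, {"travel": [0, 2.0, 1.3], "roll": 0}, {"travel": [0, 2.3, 1.5], "roll": 0}, {"travel": [0, 2.3, 1.5], "roll": 0}]}}

```text
time: 21.25
ee_pos: [0.4106, -0.3429, 0.0666]
ee_rot: [-0.001, 0.674, 0.738, -0.0]
contact_force: [1.3, 0.7, -0.4]
width: 0.0267
grasp_force: 0.5
```

```bash
cat > asc.py <<'E'
from h import *
import sys
def asc(im,W=100):
    H=int(W*im.shape[0]/im.shape[1]*.5)
    h=cv2.cvtColor(cv2.resize(im,(W,H),interpolation=cv2.INTER_AREA),cv2.COLOR_RGB2HSV)
    def ch(p):
        H,S,V=map(int,p)
        if V<60:return '#'
        if S<40:return ' ' if V>170 else '.'
        if 15<=H<=30 and S<130 and V>150:return 'w'
        if H<16 and S>200 and V>140:return 'o'
        if H<20:return 'b'
        return '-'
    for r in h: print(''.join(map(ch,r)))
if __name__=='__main__':
    n,f=sys.argv[1:3];c=snap(n,f);x=list(map(int,sys.argv[3:7]));print(get_state()['time']);asc(c['color'][x[1]:x[3],x[0]:x[2]])
E
python3 asc.py wrist w14 0 0 512 384;python3 asc.py scene s14 80 150 320 310
```

```text
21.3
bbbbbbbbbbbbbbbbbbbbbbbbbbbbbbbbbbbbbbbbbbbbbbbbbbbbbbbbbbbbbbbbbbbbbbbbbbbbbbbbbbbbbbbbbbbbbbbbbbbb
bbbbbbbbbbbbbbbbbbbbbbbbbbbbbbbbbbbbbbbbbbbbbbbbbbbbbbbbbbbbbbbbbbbbbbbbbbbbbbbbbbbbbbbbbbbbbbbbbbbb
bbbbbbbbbbbbbbbbbbbbbbbbbbbbbbbbbbbbbbbbbbbbbbbbwwwwwwbwwwwwwwwwwbbwwwbwwwwwwwwwwwwwwwwwwwwwwwbwwwww
bbbbbbbbbbbbbbbbbbbbbbbw         wwwwwwwwwwwwwwwwwwwwwwwwwwwwwwwwwwwwwwwwwwwwwwwwwwwwwwwwwwwwwwwwwww
bbbbbbbbbwwwwwwwwwwwwwwwwwwwwwwwwwwwwwwwwwwwwwwwwwwwwwwwwwwwwwwwwwwwwwwwwwwwwwwwwwwwwwwwwwwwwwwwwwww
bbbbbbbbbbwwwwwwwwwwwwwwwwwwwwwwwwwwwwwwwwwwwwwwwwwwwwwwwwwwwwwwwwwwwwwwwwwwwwwwwwwwwwwwwwwwwwwwwwww
bbbbbbbbbbwwwwwwwwwwwwwwwwwwwwwwwwwwwwwwwwwwwwwwwwwwwwwwwwwwwwwwwwwwwwwwwwwwwwwwwwwwwwwwwwwwwwwwwwww
bbbbbbbbbbwwwwwwwwwwwwwwwwwwwwwwwwwwbbbbbbbbbbbbbbbbbbbbbbbbbbbbbbbbbbbbbbbbbbbbbbbbbbbbbbbbbbbbbbbb
bbbbbbbbbbbbbbbbwbbbbbbbbbbbbbbbbbbbbbbbbbbbbbbbbbbbbbbbbbbbbbbbbbbbbbbbbbbbbbbbbbbbbbbbbbbbbbbbbbbb
bbbbbbbbbbbbbbbbbbbbbbbbbbbbbbbbbbbbbbwbwwwwwwwbbbbbbbbbwww wwwwwwwww bwwbbbbbbbbbbbbbbbbbbbbbbbbbbb
bbbbbbbbbbbbbbbbbbbbbbbbbbbbbbbbbbbwwwwwwwwwwwwbbbbbbbbbwww wwwwwwwwwbwwwwbbbbbbbbbbb
[... 5280 characters left out ...]
   ...........bbbbbbbbbbbbbbbbbbbwbbbbbbbbbbbbbbbbbbbbbbbbbb....  ......bbbbbbbbbbbbbbbbbbbbbb
bbbbbbbbbbbbbbbbbbbbbbbbbbbbbbbbbbbbbbbwwwwbwwbbbbbbbbbbbbbbbbbbb.............bbbbbbbbbbbbbbbbbbbbbb
bbbbbbbbbbbbbbbbbbbbbbbbbbbbbbbbbbbbbbbbbbbbbbbbbbbbbbbbbbbbbbbbbb............bbbbbbbbbbbbbbbbbbb---
...   ...bbbbbbbbbbbbbbbbbbbbbbbbbbbbbbbbbbbbbbbbbbbbbbbbbbbbbbbbb............bbbbbbbbbbbbbbbbbbbbbb
..   ..########........bbbbbbbbbbbbbbbbbbbbbbbbbbbbbbbbbbbbbbbbbbb............bbbbbbbbbbbbbbbbbbbbbb
...............#..      .bbbbbbbbbbbbbbbbbbbbbbbbbbbbbbbbbbbbbbbbb............bbbbbbbbbbbbbbbbbbbbbb
.....................  ..bbbbbbbbbbbbbbbbbbbbbbbbbbbbbbbbbbbbbbbbb...........bbbbbbbbbbbbbbbbbbbbbbb
```

{"op": "send_rows", "data": {"targets": [{"travel": [0, 0, 0], "roll": 0}, {"travel": [0, 0, 0], "roll": 0}, {"travel": [0, 0, -2], "roll": 0}, {"travel": [0, 0, -6], "roll": 0}, {"travel": [0, 0, -10.5], "roll": 0}, {"travel": [0, 0, -15], "roll": -0.15}, {"travel": [0, 2, -19], "roll": -0.3}, {"travel": [0, 5, -20], "roll": -0.45}, {"travel": [0, 8, -20], "roll": -0.6}, {"travel": [0, 11, -20], "roll": -0.75}, {"travel": [0, 14, -20], "roll": -0.9}, {"travel": [0, 17, -20], "roll": -1.05}, {"travel": [0, 19, -20], "roll": -1.2}, {"travel": [0, 19, -20], "roll": -1.35}, {"travel": [0, 19, -20], "roll": -1.5}, {"travel": [0, 19, -20], "roll": -1.65}, {"travel": [0, 19, -20], "roll": -1.8}, {"travel": [0, 19, -20], "roll": -1.95}, {"travel": [0, 19, -20], "roll": -2.1}], "jaw": 6}}

```text
time: 23.25
ee_pos: [0.5996, -0.3261, 0.267]
ee_rot: [-0.001, -0.308, 0.951, 0.0]
contact_force: [0.1, -0.0, 0.5]
width: 0.0601
grasp_force: 0.0
```

{"op": "send_rows", "data": {"targets": [{"travel": [0, 0, 0], "roll": -0.15}, {"travel": [0, 0, 0], "roll": -0.3}, {"travel": [0, 0, 0], "roll": -0.45}, {"travel": [0, 0, 0], "roll": -0.6}, {"travel": [0, 0, 0], "roll": -0.75}, {"travel": [0, 0, 0], "roll": -0.9}, {"travel": [0, 0, 0], "roll": -1.042}, {"travel": [0, 0, 0], "roll": -1.042}, {"travel": [0, 0, 0], "roll": -1.042}]}}

```text
time: 24.15
ee_pos: [0.5999, -0.3261, 0.2671]
ee_rot: [0.0, 0.737, -0.675, -0.0]
contact_force: [-0.1, 0.1, 0.2]
width: 0.0601
grasp_force: 0.0
```

```bash
python3 o.py 15 wrist top| grep -v -- '-0\.[678]';python3 -c "
from h import *;s=get_state();print(quat(s['ee_rot']).round(3),s['joints'].round(2))
from asc import asc
asc(load('w15')['c']['color'],120);print();asc(load('t15')['c']['color'][120:260,280:420],110)"
```

```text
24.15 [ 0.5999 -0.3261  0.2671] [-0.1  0.1  0.2] 0.060062080620658535 0.0
wrist [278. 137.] 564 [ 0.573 -0.377]
wrist [237. 203.] 230 [ 0.624 -0.275]
top [212. 121.] 107 [0.753 0.132]
top [138. 155.] 119 [0.622 0.385]
top [227. 160.] 111 [0.61  0.074]
top [142. 171.] 98 [0.565 0.368]
top [358. 170.] 132 [ 0.583 -0.381]
top [169. 181.] 101 [0.531 0.274]
[[ 0.089 -0.996 -0.   ]
 [-0.996 -0.089  0.   ]
 [-0.     0.    -1.   ]] [-0.26  0.47  0.23 -0.   -1.33  0.35]
....bbbbbbbbbbbbbbbb--------------------------------------------------------------------bbbbbbbbbbbbbbbbbbbbbbbbbbbbbbbb
....bwwwwbbbbbbbbbbbbbbbbbbbbbbbbbbbbbbb----------------------------------------------bbbbbbbbbbbbbbbbbbbbbbbbbbbbbbbbbb
....        wwwwwbbbbbbbbbbbbbbbbbbbbbbbbbbbbbbbbbbbbbbbbbbbbbbbbbbbb---------------bbbbbbbbbbbbbbbbbbbbbbbbbbbbbbbbbbbb
....               .wwwwbbbbbbbbbbbbbbbbbbbbbbbbbbbbbbbbbbbbbbbbbbbbbbbbbbbbbbbbbbbbbbbbbbbbbbbbbbbbbbbbbbbbbbbbbbbbbbbb
....                       wwwwbbbbbbbbbbbbbbbbbbbbbbbbbbbbbbbbbbbbbbbbbbbbbbbbbbbbbbbbbbbbbbbbbbbbbbbbbbbbbbbbbbbbbbbbb
....                       . 
[... 10216 characters left out ...]
.         wbbbbbbbbbbbbbbbbbbbbbbb
                              ..                       .     .wwbwbbbbbbbbbbbbbbbbbbbbbbbbbbbbbbbbbbbbbbbbbbbb
                              .......  .wwwwbbbbbbbbbbbbbbbbbbbbbbbbbbbbbbbbbbbbbbbbbbbbbbbbbbbbbbbbbbbbbbbbbb
                             ..bbbbbbbbbbbbbbbbbbbbbbbbbbbbbbbbbbbbbbbbbbbbbbbbbbbbbbbbbbbbbbbbbbbbbbbbbbbbbbb
                             ....wwwwbbbbbbbbbbbbbbbbbbbbbbbbbbbbbbbbbbbbbbbbbbbbbbbbbbbbbbbbbbbbbbbbbbbbbbbbb
                                     .bbbbbbbbbbbbbbbbbbbbbbbbbbbbbbbbbbbbbbbbbbbbbbbbbbbbbbbbbbbbbbbbbbbbbbbb
                                     .#bbbbbbbbbbbbbbbbbbbbbbbbbbbbbbbbbbbbbbbbbbbbbbbbbbbbbbbbbbbbbbbbbbbbbbb
```

The readout shows the empty tray standing flat on the near half of the board, the top tray beside it with both fruits, and three fruits in the tub. Next I'll grasp the top tray.

{"op": "send_rows", "data": {"targets": [{"travel": [0, 0, 5], "roll": 0}, {"travel": [0, 0, 10], "roll": 0}, {"travel": [0, 0, 14], "roll": 0}, {"travel": [0, 0, 16.5], "roll": 0}, {"travel": [0, 0, 18], "roll": 0}, {"travel": [0, 0, 18.2], "roll": 0}]}}

```text
time: 24.85
ee_pos: [0.5993, -0.3259, 0.0833]
ee_rot: [0.001, 0.738, -0.675, -0.002]
contact_force: [-1.0, 0.0, -0.2]
width: 0.06
grasp_force: 0.0
```

{"op": "send_rows", "data": {"targets": [{"travel": [0, 0, 0], "roll": 0}, {"travel": [0, 0, 0], "roll": 0}, {"travel": [0, 0, 0], "roll": 0}, {"travel": [0, 0, 0], "roll": 0}, {"travel": [0, 0, 0], "roll": 0}, {"travel": [0, 0, 0], "roll": 0}], "jaw": 0, "newtons": 60}}

```text
time: 25.45
ee_pos: [0.6009, -0.3265, 0.0875]
ee_rot: [-0.0, 0.739, -0.674, 0.001]
contact_force: [-1.0, 0.8, 5.6]
width: 0.0146
grasp_force: 61.2
```

```bash
python3 -c "
from h import *;s=get_state();print(s['time'],s['ee_pos'].round(4),quat(s['ee_rot']).round(4)[:2,:2].tolist(),s['width'])
# bottom tray pose from the top view at start of hover and earlier wrist view w2 (end boards of stack were aligned)
"
python3 - <<'E'
from h import *
d=load('t11');a=d['c']['color']
g=cv2.cvtColor(a,cv2.COLOR_RGB2HSV)
# predicted bottom tray end-board corners for centre (.6107,.024), yaw -17.8: check against image by brightness
c=np.array([.6107,.024]);t=np.radians(-17.8);u=np.array([np.cos(t),np.sin(t)]);v=np.array([-u[1],u[0]])
best=[]
m=cv2.inRange(g,(15,40,150),(30,150,255))
def score(c,t):
    u=np.array([np.cos(t),np.sin(t)]);v=np.array([-u[1],u[0]]);s=0;n=0
    for e in(1,-1):
        for x in np.linspace(-.073,.073,40):
            for y,w in((.091,1),(.094,1),(.097,1),(.104,-1.),(.084,-.5)):
                p=c+u*x+v*e*y;q=w2px(d,[*p,.1]);s+=w*m[int(round(q[1])),int(round(q[0]))]/255
    return s
R=[(score(c+np.array([dx,dy]),t+da),dx,dy,da) for dx in np.arange(-.009,.01,.003) for dy in np.arange(-.009,.01,.003) for da in np.radians([-3,-1.5,0,1.5,3])]
R.sort(reverse=True)
for r in R[:6]:print(np.round(r,3))
E
```

```text
25.45 [ 0.6009 -0.3265  0.0875] [[0.0913, -0.9958], [-0.9958, -0.0913]] 0.014645941665715714
[2.325e+02 3.000e-03 0.000e+00 0.000e+00]
[2.285e+02 6.000e-03 0.000e+00 0.000e+00]
[2.275e+02 3.000e-03 0.000e+00 2.600e-02]
[2.255e+02 6.000e-03 0.000e+00 2.600e-02]
[225.   0.   0.   0.]
[ 2.215e+02 -3.000e-03  3.000e-03  0.000e+00]
```

{"op": "send_rows", "data": {"targets": [{"travel": [0, 0, -0.7], "roll": 0}, {"travel": [0, 0, -2], "roll": 0}, {"travel": [0, 0, -4.5], "roll": 0}, {"travel": [0, 0, -8], "roll": 0}, {"travel": [0, 0, -12], "roll": 0}, {"travel": [-0.7, -0.1, -15.5], "roll": 0}, {"travel": [-2.2, -0.3, -17.5], "roll": 0.03}, {"travel": [-4.5, -0.6, -18.5], "roll": 0.08}, {"travel": [-7.5, -0.9, -19], "roll": 0.13}, {"travel": [-11, -1.4, -19], "roll": 0.18}, {"travel": [-15, -1.9, -19], "roll": 0.23}, {"travel": [-19, -2.4, -19], "roll": 0.28}, {"travel": [-23, -2.9, -19], "roll": 0.33}, {"travel": [-27, -3.4, -18.5], "roll": 0.37}, {"travel": [-30.5, -3.8, -17.5], "roll": 0.39}, {"travel": [-33, -4.1, -16], "roll": 0.4}, {"travel": [-34.5, -4.3, -14], "roll": 0.4}, {"travel": [-35, -4.3, -13], "roll": 0.4}, {"travel": [-35, -4.3, -13], "roll": 0.4}, {"travel": [-35, -4.3, -13], "roll": 0.4}]}}

```text
time: 27.45
ee_pos: [0.6115, 0.0256, 0.2159]
ee_rot: [0.0, -0.59, 0.808, -0.0]
contact_force: [0.0, -0.3, -4.5]
width: 0.015
grasp_force: 59.7
```

Run:
```python
from h import *
s=get_state();print(s['time'],s['ee_pos'].round(4),quat(s['ee_rot']).round(4)[:2,:2].tolist(),s['contact_force'])
c=snap('top','t16');snap('wrist','w16');d=load('t16')
m=cv2.inRange(cv2.cvtColor(d['c']['color'],cv2.COLOR_RGB2HSV),(15,40,150),(30,150,255))
cv2.imwrite('pics/m.png',m)
from asc import asc
asc(load('w16')['c']['color'],128)
```

```text
27.45 [0.6115 0.0256 0.2159] [[-0.3044, -0.9525], [-0.9525, 0.3044]] [ 1.24181092e-03 -2.66074409e-01 -4.52446869e+00]
wwwwwwwwwwwwbbwbbbbbbbbbbbbbbbbbw               .bbwbbbbbbbbbbbbbbbbbbbbbbbbbbbbbbbbbbbbbbbbbbbbbbbbbbbbbbbbbbbbbbbbbbbbbbbbbbbb
wwwwwwwwwwwwww--bbbwbbbbbbbbbbbbbw          .bbwbbbbbbbbbbbbbbbbbbbbbbbbbbbbbbbbbbbbbbbbbbbbbbbbbbbbbbbbbbbbbbbbbbbbbbbbbbbbbbbb
wwwwwwwwwwwwwww----b-bbbwbbbbbbbbbw      wbwbbbbbbbbbbbbbbbbbbbbbbbbbbbbbbbbbbbbbbbbbbbbbbbbbbbbbbbbbbbbbbbbbbbbbbbbbbbbbbbbbbbb
wwwwwwwwbbwwwwwb---------bbbbbbbbbbb.-bbbbbbbbbbbbbbbbbbbbbbbbbbbbbbbbbbbbbbbbbbbbbbbbbbbbbbbbbbbbbbbbbbbb...wbbbbbbbbbbbbbbbbbb
wwwwwwwwbbwwwwww-b-b-----b-bbbbbbbbbbbbbbbbbbbbbbbbbbbbbbbbbbbbbbbbbbbbbbbbbbbbbbbbbbbbbbbbbbbbbbbbbbbbbbb...bbbbbbbbbbbbbbbbbbb
wwwwwwwbbbwwwwww------b----bbbbbbbbbbbbbbbbbbbbbbbbbbbbbbbbbbbbbbbbbbbbwwbbbbbbbbbbbbbbbbbbbbbbbbbbbbbbbbb...bbbbbbbbbbbbbbbbbbb
wwwwwwwwwwwwwwwb--bwwwwwwwwwwwwwwwwwwwwwwwwwwwwwwwwwwwwwwwwwwwwwwwwwwwwwwwwwwwwwwwwwwwwwwwwwwwwwwwwwwwwwwwwwwwbbbbbbbbbbbbbbbbbb
bwwwwwwwwwwwww----bwwwwwwwwwwwwwwwwwwwwwwwwwwwwwwwwwwwwwwwwwwwwwwwwwwwwwwwwwww
[... 4510 characters left out ...]
#########################################------------.b
bbbbbbbbb############################################################################################################-----------
bbbbbb##############.....###############################################################################....#############-------
bbb#################.....#...######################################################################...##....################----
bb##################.........#######################################################################..#....##################---
bb##################.........########################################################################.......##################--
```

{"op": "send_rows", "data": {"targets": [{"travel": [0, 0, 1], "roll": 0}, {"travel": [0, 0, 2.3], "roll": 0}, {"travel": [0, 0, 3.3], "roll": 0}, {"travel": [0, 0, 4], "roll": 0}, {"travel": [0, 0, 4.5], "roll": 0}, {"travel": [0, 0, 4.8], "roll": 0}, {"travel": [0, 0, 4.8], "roll": 0}]}}

```text
time: 28.25
ee_pos: [0.6112, 0.0264, 0.1669]
ee_rot: [-0.0, -0.59, 0.807, 0.0]
contact_force: [0.3, -0.1, -4.8]
width: 0.015
grasp_force: 59.7
```

{"op": "send_rows", "data": {"targets": [{"travel": [0, 0, 0.2], "roll": 0}, {"travel": [0, 0, 0.4], "roll": 0}, {"travel": [0, 0, 0.4], "roll": 0}]}}

```text
time: 28.55
ee_pos: [0.6119, 0.0265, 0.1655]
ee_rot: [0.001, -0.59, 0.807, -0.001]
contact_force: [-2.3, 1.6, 4.5]
width: 0.0145
grasp_force: 60.9
```

{"op": "send_rows", "data": {"targets": [{"travel": [0, 0, -0.2], "roll": 0}, {"travel": [0, 0, -0.2], "roll": 0}, {"travel": [0, 0, -0.2], "roll": 0}, {"travel": [0, 0, -0.2], "roll": 0}, {"travel": [0, 0, -3], "roll": 0}, {"travel": [0, 0, -7], "roll": 0}, {"travel": [0, 0, -12], "roll": 0}, {"travel": [0, 0, -15], "roll": 0}, {"travel": [0, 0, -15], "roll": 0}], "jaw": 6}}

```text
time: 29.45
ee_pos: [0.6135, 0.0264, 0.3196]
ee_rot: [0.005, -0.59, 0.807, -0.003]
contact_force: [0.1, 0.5, 0.1]
width: 0.0602
grasp_force: 0.0
```

Run:
```python
from h import *
from asc import asc
s=get_state();print(s['time'],s['ee_pos'].round(4))
snap('wrist','w17');snap('scene','s17')
a=load('w17')['c']['color'];asc(a[60:300,100:420],110)
print();asc(load('s17')['c']['color'][150:285,210:340],110)
```

```text
29.45 [0.6135 0.0264 0.3196]
bwwwwww-----------bbbbbbbbbbbbbbbbbbbbbbbbbbbbbbbbbbbbbbbbbbbbbbbbbbbbbbbbbbbbbbbbbbbbbbbbbbbbbbbbb....bbbbbbb
wwwwwww-----b-----bbbbbbbbbbbbbbbbbbbbbbbbbbbbbbbbbbbbbbbbbbbbbbbbbbbbbbbbbbbbbbbbbbbbbbbbbbbbbbbbb....bbbbbbb
wwwwww--bb-b----b-bbbbbbbbbbbbbbbbbbbbbbbbbbbbbbbbbbbbbbbbbbbbbbbbbbbbbbbbbbbbbbbbbbbbbbbbbbbbbbbbbb...bbbbbbb
wwwb---b-b-------bbbbbbbbbbbbbbbbbbbbbbbbbbbbbbbbbbbbbbbbbbbbbbbbbbbbbbbbbbbbbbbbbbbbbbbbbbbbbbbbbbb...bbbbbbb
wbbbbbb-bb--b---bbbbbbbbbbbbbwwwwwwwwwwwwwwwwwwwwwwwwwwwwwwwwwwwwwwwwwwwwwwwwwwwwbbbbbbbbbbbbbbbbbbb...bbbbbbb
bbbbbbbbbbbbbbbbbbbbbbbbbbbbwwwwwwwwwwwwwwwwwwwwwwwwwwwwwwwwwwwwwwwwwwwwwwwwwwwwwwbbbbbbbbbbbbbbbbbb....bbbbbb
bbbbbbbbbbbbbbbbbbbbbbbbbbbbwwwwwwwwwwwwwwwwwwwwwwwwwwwwwwwwwwwwwwwwwwwwwwwwwwwwwwbbbbbbbbbbbbbbbbbb....bbbbbb
bbbbbbbbbbbbbbbbbbbbbbbbbbbbbbbbbbbbbbbbbbbbbbbbbbbbbbbbbbbbbbbbbbbbbbbbbbbbbbbbbbbbbbbbbbbbbbbbbbbbb...bbbbbb
bbbbbbbbbbbbbbbbbbbbbbbbbbbbbbbbbbbbbbwwwbbwwwwwwwbwbbbbbwwwwwwwwwwbwwwwbbbbbbbbbbbbbbbbbbbbbbbbbbbbb...bbbbbb
bbbbbbbbbbbbbbbbbbbbbbbbbbbbbbbbbbbbbbwwwwbwwwwwwwwwbbbbbwwbwwwwwwwbwwww
[... 9107 characters left out ...]
bbbbbbbbbbbbbbbbbbbbbbbbbbbbbbbbbb
bbbbbbbbbbbbbbbbbbbbbbbbbb....................bbbbbbbbbbbbbbbbbbbbbbbbbbbbbbbbbbbbbbbbbbbbbbbbbbbbbbbbbbbbbbbb
bbbbbbbbbbbbbbbbbbbbbbbbb......................bbbbbbbbbbbbbbbbbbbbbbbbbbbbbbbbbbbbbbbbbbbbbbbbbbbbbbbbbbbbbbb
bbbbbbbbbbbbbbbbbbbbbbbb.........    ...........bbbbbbbbbbbbbbbbbbbbbbbbbbbbbbbbbbbbbbbbbbbbbbbbbbbbbbbbbbbbbb
bbbbbbbbbbbbbbbbbbbbbbb..........   ............bbbbbbbbbbbbbbbbbbbbbbbbbbbbbbbbbbbbbbbbbbbbbbbbbbbbbbbbbbbbbb
bbbbbbbbbbbbbbbbbbbbbbb..........................bbbbbbbbbbbbbbbbbbbbbbbbbbbbbbbbbbbbbbbbbbbbbbbbbbbbbbbbbbbbb
bbbbbbbbbbbbbbbbbbbbbbb..........................bbbbbbbbbbbbbbbbbbbbbbbbbbbbbbbbbbbbbbbbb-bbbbbbbbbbbbbbbbbbb
```

Run:
```python
from h import *
d=load('w17');a=d['c']['color']
m=cv2.inRange(cv2.cvtColor(a,cv2.COLOR_RGB2HSV),(15,30,150),(30,130,255))
t=np.radians(-17.7);u=np.array([np.cos(t),np.sin(t)]);v=np.array([-u[1],u[0]]);C=np.array([.6113,.0243])
for z in(.19,.2):
  for y in(-.1,-.088,.088,.1): print(z,y,[w2px(d,[*(C+u*x+v*y),z]).round(0).tolist() for x in(.06,.0,-.06)])
for col in(190,225,290,330):
  r=np.where(m[:,col])[0];g=np.split(r,np.where(np.diff(r)>2)[0]+1);print(col,[(x[0],x[-1]) for x in g if len(x)>5])
for row in(88,95,264):
  r=np.where(m[row,100:420])[0]+100;g=np.split(r,np.where(np.diff(r)>3)[0]+1);print('row',row,[(x[0],x[-1]) for x in g if len(x)>20])
print([w2px(d,[*(C+u*x+v*-.094),.19]).round(0) for x in(.075,-.075)])
```

```text
0.19 -0.1 [[197.0, 86.0], [259.0, 86.0], [322.0, 86.0]]
0.19 -0.088 [[197.0, 99.0], [259.0, 99.0], [321.0, 100.0]]
0.19 0.088 [[207.0, 261.0], [258.0, 261.0], [310.0, 261.0]]
0.19 0.1 [[207.0, 270.0], [258.0, 270.0], [310.0, 271.0]]
0.2 -0.1 [[194.0, 85.0], [259.0, 85.0], [325.0, 85.0]]
0.2 -0.088 [[195.0, 99.0], [259.0, 99.0], [324.0, 99.0]]
0.2 0.088 [[205.0, 265.0], [258.0, 266.0], [312.0, 266.0]]
0.2 0.1 [[206.0, 275.0], [258.0, 275.0], [311.0, 275.0]]
190 [(np.int64(87), np.int64(100))]
225 [(np.int64(87), np.int64(100)), (np.int64(105), np.int64(125)), (np.int64(149), np.int64(201)), (np.int64(261), np.int64(270))]
290 [(np.int64(87), np.int64(100)), (np.int64(105), np.int64(120)), (np.int64(158), np.int64(211)), (np.int64(261), np.int64(271))]
330 [(np.int64(87), np.int64(100))]
row 88 [(np.int64(182), np.int64(337))]
row 95 [(np.int64(182), np.int64(337))]
row 264 [(np.int64(205), np.int64(307))]
[array([181.,  93.]), array([338.,  93.])]
```

The end boards match the fully seated height (z 0.19) and line up within about 1 mm. I'm handing in.

```bash
python3 -c "
from station import *
print(close_job())"
```

```text
the job is handed in; nothing more can be done
None
```

The job is handed in at about 30 s on the clock: the middle tray's three persimmons are in the tub, that tray stands empty on the board, and the top tray, with both its fruits, is fully seated square on the bottom tray, which stayed where it was.

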